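# Weigh out centrifuge balance weights on a dial balance

### The arm

A 6-joint arm with a two-finger parallel gripper is mounted at the origin on the work surface. World frame = base frame: x ahead of the robot, y to its left, z up, the work surface at z = 0. Lengths are in mm, angles in rad, forces in N, time in s.
With the tool pointing down it reaches from about 300 to 775 mm from the base axis. Payload 14.6 kg.
Tool frame: the origin (TCP) lies at the very end of the fingers, on their centre line; the grasp point (between the pads) lies 19 mm behind it; z points along the fingers, y is the direction in which the jaws open and shut (so a half turn about z gives the same grasp; the last joint's range is limited). The gripper opens to 94 mm and grips with 3 to 60 N. Pads are 16 mm wide; open, the fingers measure 119 mm over their backs; the gripper's body (75 mm by 177 mm) begins 78 mm behind the grasp point.
Start: joints at [-1.375, 0.3, 1.521, -0, 1.321, -0.067], TCP at [142.875, -531.108, 205.446] pointing down, gripper open.
Joint ranges: [-3.03, 3.03], [-0.79, 2.21], [0.23, 2.52], [-1.04, 4.18], [0, 3.07], [-2.55, 2.55]. Speed limits (rad/s): [2.22, 2.22, 2.57, 3.14, 3.14, 3.14].

### API

Orientations are given as a rotation vector (axis times angle).
In Python, from rig import arm gives the robot as it stands.
- The arm moves only by the tool apply_moves, never from a script. Its argument "series" is a list of rows, each an object of numbers: "tx", "ty", "tz": the shift along the world's x, y, z in m; "ax", "ay", "az": the turn, a rotation vector about the world's x, y, z in degrees; "claw": the opening, from 0 (shut) to 1 (fully open). In form: [{"tx": .., "ty": .., "tz": .., "ax": .., "ay": .., "az": .., "claw": ..}, ...]. A call has 1 to 5 rows; each row is the pose to reach, as a shift and turn from the pose commanded when the call began; what a row does not reach only later rows make up. A row lasts 1/8 s, in which the tool goes at most 62.5 mm and 10.7 degrees, less where a joint would pass 70% of its speed; a pose out of reach is approached as far as the arm can. A call with a gripper value outside its range is refused whole. The fingers move at their own pace and stop on an object; "squeeze" is the grip in N (left out, the last holds). Time passes only in rows, so rows that repeat a pose let the fingers close. It gives the time, the measured TCP pose, the force and the opening at its end, in the units of the state.
- arm.get_state(): the state, without advancing time (a new reading comes with each control period).
- arm.grab_frame(name): name is "scene" or "side" or "wrist"; returns (picture, depth): 480x640x3 uint8, red, green, blue; 480x640 float32, mm along the optical axis (not along the pixel's ray), 0 where there is no reading.
- arm.camera_params(name): a dict with "fx", "fy", "cx", "cy" (pixels), "extrinsics" (4x4, takes a point from camera to world coordinates). Camera axes: x right, y down, z forward; pixel columns grow to the right and rows downward; lengths in mm; the calibration is good to about 2 mm. A picture is of the moment at which its call begins: read the wrist's pose just before it. camera_params takes no time and is no camera call; for the wrist camera it gives the pose at the moment of the call.
- arm.close_job(): hands the job in, once; it reports no verdict.
Trained networks look in the newest picture that a camera, given by its name, has taken for a name from the list of things; names that differ only in an ending like _2 or _b are one class to them, and where a whole thing is asked for, a point or a joint stands for the part that bears it (a point fixed in the world has none). Each returns a list of dicts, best first, with "confidence" (0 to 1); they miss things now and then, are a little off and sometimes report something else, mostly with a low value. They report only what shows in the picture. A call takes as long as a camera call.
- arm.boxes_of(camera, target): "xyz" ([x, y, z] in mm, in world coordinates, good to about 4 mm: the middle of the surface that is visible of it).
- arm.cut_out(camera, target): "region" (480x640 bool, what is visible of it).
- arm.landmark_of(camera, target): "xyz" ([x, y, z] in mm, in world coordinates, good to about 4 mm: a listed point, or the origin of a listed thing).
The state is a dict: "t": time; "joint_pos": joint angles; "dq": joint speeds; "joint_torque": joint torques, N m; "tool_pos": TCP position; "tcp_rot": TCP orientation; "ft_force": force on the tool from outside, world axes, zero at the start; "ft_torque": the same for the moment, N m; "width": opening from 0.0 (shut) to 1.0 (fully open).
Only numpy, scipy, OpenCV 4.12 (cv2) and the standard library are available. Lean on these libraries where they do the work, as an engineer would, in place of code of your own. Each camera call takes 0.05 s, during which the arm holds its last target. There are 200 camera calls.

### The job

Make up the counterweight on the dial balance: take brass weights from the blue rack and press them one at a time fully home into the pockets of the grey tray, past the spring catches, until the needle comes to rest in the green zone, then stop and let go. Be gentle: do not drop the weights into the pockets, and never drive the needle into the red. Leave unneeded weights standing in the rack and do not disturb the other things on the bench.

Things in the scene. Friction and masses are not known exactly. Their poses are not given: they have to be found in the camera images.
- scale: dial balance fixed on the bench: white housing 300 x 160 mm, 40 mm high, the grey tray above one end, a round white dial (148 mm across, face 51 mm above the bench) on the other. Origin on the bench under the tray's centre; x points from the tray to the dial (dial centre at x = 150 mm), y along the tray's long side, z up.
- tray (a joint): how far the tray has sunk on its spring, m: 0 empty and untouched, growing as the tray goes straight down (it does not tilt). Spring 300 N/m, so one weight sinks it about 5.2 mm; the bottom stop is at 0.056. The tray is a grey block 66 (x) x 190 (y) x 30 mm high, its top 142 mm above the bench when empty.
- pocket0 (a point): centre of the floor of pocket 0 of the tray (sinks with the tray); axes as the scale's. Square pocket 26 x 26 mm, 26 mm deep, open at the top; four alike in a row along the tray's y, 46 mm apart (0 at the -y end), all usable.
- pocket1 (a point): centre of the floor of pocket 1 of the tray (sinks with the tray); axes as the scale's. In every pocket two rounded spring catches on the x-facing walls, 20 mm above the floor, leave 20 mm between them: a weight set in stops on them about 15 mm short of the floor and must be pushed with some 5 to 9 N (friction differs) to snap past.
- pocket2 (a point): centre of the floor of pocket 2 of the tray (sinks with the tray); axes as the scale's. As pocket0. While a weight is pushed the whole tray sinks under it, farther than the weight goes in. When home, its foot stands on the pocket floor and it goes no further into the tray.
- pocket3 (a point): centre of the floor of pocket 3 of the tray (sinks with the tray); axes as the scale's. As pocket0.
- needle (a joint): reading of the dial's black needle, rad: 0 with the empty tray, growing clockwise seen from above; 86 rad per m of tray sink, so each weight adds about 0.45 (0.41 to 0.49) and pressing shows too, about 0.29 per newton. At 0 it points to the scale's -x (the tray). The red sector begins at 4.3 rad (15 N in all on the tray).
- target (a joint): angle of the leading edge of the green target zone on the dial, rad, on the same scale as the needle; set differently each time (two or three weights are needed) and not to be touched. The zone spans from this angle to this angle + 0.62, a bit more than one weight.
- needle_tip (a point): tip of the needle, 60 mm from the dial's centre.
- zone_start (a point): leading edge of the green zone (a green sector 22 mm broad), 45 mm from the dial's centre; its x axis points from there to the dial's centre, y the way the needle advances at this place.
- rack: blue plastic rack fixed on the bench, 66 (x) x 215 (y) x 24 mm high, with a row of four loose square holes 27 mm wide along y at -75, -25, 25, 75 mm, floor 6 mm above the bench. Origin on the bench under its centre.
- weight0: brass balance weight, about 160 g, standing in a hole of the rack. Origin at the centre of the foot's underside, z up along the axis. Round: tapered foot (14 mm across, widening to 24 mm at 11 mm height), band 24 mm across up to 13.5 mm, waist 18 mm across from 16.5 to 34 mm, cylindrical grip 24 mm across from 34 to 66 mm (top). When home in the tray the grip starts 8 mm above the tray's top.
- weight1: brass balance weight, about 160 g, standing in a hole of the rack. Origin at the centre of the foot's underside, z up along the axis. Same shape as weight0.
- weight2: brass balance weight, about 160 g, standing in a hole of the rack. Origin at the centre of the foot's underside, z up along the axis. Same shape as weight0.
- weight3: brass balance weight, about 160 g, standing in a hole of the rack. Origin at the centre of the foot's underside, z up along the axis. Same shape as weight0.
- bottle: white bottle with blue cap, 64 mm across, 150 mm high; bystander. Origin at the centre of its underside.
- tip_box: white and violet box of pipette tips, 87 x 122 x 67 mm; bystander. Origin at the centre of its underside.
- tube_rack: grey rack of red-capped tubes, 70 x 160 x 96 mm; bystander. Origin at the centre of its underside.

How it is judged:
By the outcome, as a careful person would: the job done as asked, in the order asked, and still so for the second after the job is handed in, with the robot touching nothing.
It also fails if it takes over 72 s, if anything falls off the work surface, if the arm or the gripper's body presses on something with over 40 N, if the wrist force passes 120 N, or if a joint passes its speed limit or range.

## Working session

There is one attempt and no reset: what is moved stays moved. The work goes in short steps, Python scripts to look and compute and a tool call to move; the robot and the scene stay as the last step left them, time stands still between calls to the robot, and variables do not carry over. Pictures are saved under pics/ and viewed, about 8 in all and at most 12, crops included, and the job is handed in when it is done.

Besides the shell and the picture viewer there is one more tool, called after "Call:" in YAML: its name, and indented under it one key for each argument. apply_moves: Moves the arm, as the interface text tells. Its arguments: {"type":"object","properties":{"series":{"type":"array","items":{"type":"object","properties":{"tx":{"type":"number"},"ty":{"type":"number"},"tz":{"type":"number"},"ax":{"type":"number"},"ay":{"type":"number"},"az":{"type":"number"},"claw":{"type":"number"}}}},"squeeze":{"type":"number"}},"required":["series"]}

```bash
mkdir -p pics; cat > h.py <<'E'
from rig import arm
import numpy as np, cv2
def save(img,n): cv2.imwrite('pics/'+n,cv2.cvtColor(img,cv2.COLOR_RGB2BGR))
E
python3 - <<'E'
from h import *
s=arm.get_state(); print(s['t'],s['tool_pos'],s['tcp_rot'],s['ft_force'],s['width'])
ims=[]
for c in ['scene','side']:
    im,d=arm.grab_frame(c); ims.append(im); np.save(c+'.npy',d)
    p=arm.camera_params(c); print(c,p['fx'],p['fy'],p['cx'],p['cy'],np.round(p['extrinsics'],3).tolist())
    for n in ['scale','pocket0','pocket3','needle_tip','zone_start','rack','weight0']:
        r=arm.landmark_of(c,n); print(n,[(np.round(x['xyz'],1).tolist(),round(x['confidence'],2)) for x in r[:5]])
save(ims[0],'scene.png'); save(ims[1],'side.png')
E
```

```text
0.0 [ 142.83251169 -530.86809278  204.88072032] [-3.11338318e+00 -4.11428950e-01  1.21861268e-04] [-0.199814   -0.07967209  0.79523054] 1.0019414992639288
scene 515.9703030809279 515.9703030809279 323.67291294872365 246.02759968691487 [[-0.114, 0.583, -0.804, 1655.206], [0.993, 0.076, -0.086, 107.066], [0.011, -0.809, -0.588, 865.156], [0.0, 0.0, 0.0, 1.0]]
scale [([483.3, -146.3, 0.7], 0.59)]
pocket0 [([492.0, -80.1, 110.3], 0.98), ([486.3, -129.3, 118.3], 0.96), ([476.9, -169.2, 122.2], 0.93), ([466.5, -217.0, 120.2], 0.67)]
pocket3 [([492.0, -80.1, 110.3], 0.98), ([486.3, -129.3, 118.3], 0.96), ([476.9, -169.2, 122.2], 0.93), ([466.5, -217.0, 120.2], 0.67)]
needle_tip [([569.6, -165.9, 59.1], 0.54)]
zone_start [([610.7, -137.7, 54.9], 0.63), ([465.3, 142.2, 3.6], 0.35)]
rack [([472.1, 160.5, -1.4], 0.58)]
weight0 [([461.3, 84.4, 3.4], 0.71), ([479.4, 239.7, 5.5], 0.63), ([466.6, 141.7, 4.5], 0.61), ([472.7, 185.7, 5.9], 0.54)]
side 448.3898050130025 448.3898050130025 318.9757010728686 237.84960429728696 [[-0.99, -0.1, 0.097, 541.491], [-0.139, 0.669, -0.73, 682.999], [0.008, -0.736, -0.677, 745.144], [0.0, 0.0, 0.0, 1.0]]
scale [([479.7, -151.1, 0.8], 0.93)]
pocket0 [([498.9, -79.5, 116.6], 0.9), ([482.7, -125.9, 114.4], 0.83), ([470.1, -218.7, 117.0], 0.69), ([479.9, -169.3, 116.5], 0.6)]
pocket3 [([498.9, -79.5, 116.6], 0.9), ([482.7, -125.9, 114.4], 0.83), ([470.1, -218.7, 117.0], 0.69), ([479.9, -169.3, 116.5], 0.6)]
needle_tip [([481.4, 235.1, 7.2], 0.74), ([478.9, -173.5, 115.3], 0.31)]
zone_start []
rack [([472.0, 165.8, -1.6], 0.74)]
weight0 [([481.2, 236.1, 6.9], 0.89), ([468.4, 137.6, 5.4], 0.83), ([477.7, 190.0, 4.9], 0.65), ([456.9, 88.8, 6.4], 0.62)]
```

View pics/scene.png

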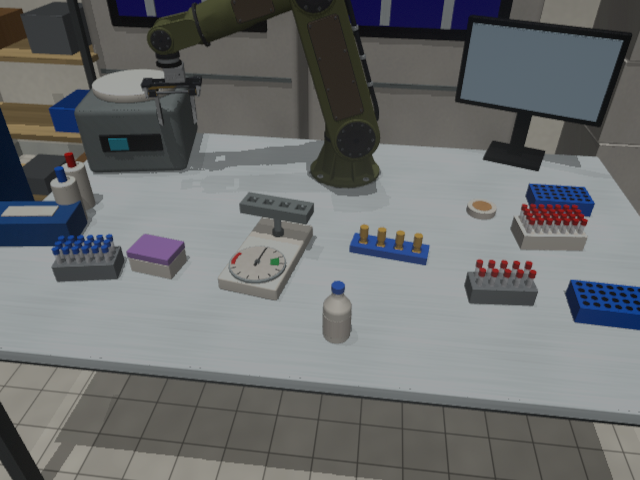

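View pics/side.png

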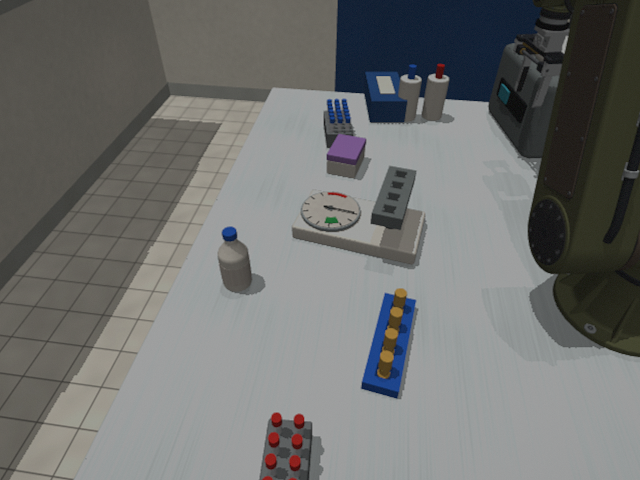

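The scene view shows the dial at about (258,263), with the needle pointing at the tray and the green zone at (275,261). The rack is at (390,247) with four weights. The side view agrees. I'll move above the tray for a close wrist view.

Call:
apply_moves:
  series:
    - {"tx":0.03,"ty":0.04,"tz":0.03,"az":10}
    - {"tx":0.06,"ty":0.085,"tz":0.06,"az":20}
    - {"tx":0.1,"ty":0.13,"tz":0.09,"az":30}
    - {"tx":0.13,"ty":0.175,"tz":0.12,"az":40}
    - {"tx":0.16,"ty":0.22,"tz":0.14,"az":50}

```text
schema error: expected keys tx, ty, tz, ax, ay, az, claw
```

Call:
apply_moves:
  series:
    - {"tx":0.03,"ty":0.04,"az":7}
    - {"tx":0.06,"ty":0.08,"az":14}
    - {"tx":0.09,"ty":0.12,"az":14}
    - {"tx":0.12,"ty":0.16,"az":14}
    - {"tx":0.13,"ty":0.16,"az":14}

```text
schema error: expected keys tx, ty, tz, ax, ay, az, claw
```

```bash
cat > look.py <<'E'
from h import *
import sys
def look(names,tag):
    s=arm.get_state(); print(s['t'],np.round(s['tool_pos'],1),np.round(s['tcp_rot'],4),np.round(s['ft_force'],2),round(s['width'],3))
    im,d=arm.grab_frame('wrist'); p=arm.camera_params('wrist'); np.save(tag+'.npy',d)
    np.savez(tag+'_p.npz',K=[p['fx'],p['fy'],p['cx'],p['cy']],E=p['extrinsics'])
    print(np.round(p['extrinsics'],3).tolist(),p['fx'],p['cx'],p['cy'])
    for n in names:
        r=arm.landmark_of('wrist',n); print(n,[(np.round(x['xyz'],1).tolist(),round(x['confidence'],2)) for x in r[:5]])
    save(im,tag+'.png')
if __name__=='__main__': look(sys.argv[2:],sys.argv[1])
E
python3 look.py w1 scale pocket0 needle_tip zone_start
```

```text
0.8 [ 142.9 -531.1  205.4] [-3.1145 -0.4116 -0.    ] [ 0.41  0.37 -0.4 ] 0.999
[[0.259, -0.937, -0.234, 211.194], [-0.966, -0.252, -0.062, -513.303], [-0.001, 0.242, -0.97, 384.557], [0.0, 0.0, 0.0, 1.0]] 337.2654488964198 312.62522115428084 242.21298242775887
scale []
pocket0 []
needle_tip []
zone_start []
```

View pics/w1.png

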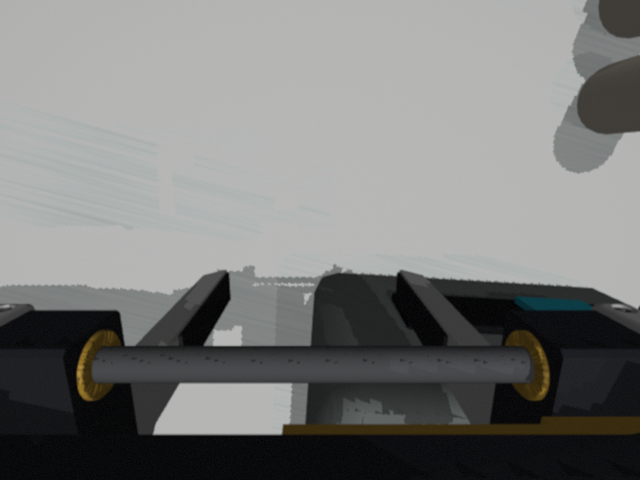

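Call:
apply_moves:
  series:
    - {"tx":0,"ty":0,"tz":0.06,"ax":0,"ay":0,"az":0,"claw":1}
    - {"tx":0,"ty":0,"tz":0.12,"ax":0,"ay":0,"az":0,"claw":1}
    - {"tx":0.04,"ty":0.04,"tz":0.13,"ax":0,"ay":0,"az":10,"claw":1}
    - {"tx":0.08,"ty":0.08,"tz":0.13,"ax":0,"ay":0,"az":20,"claw":1}
    - {"tx":0.12,"ty":0.12,"tz":0.13,"ax":0,"ay":0,"az":30,"claw":1}

```text
t: 1.68
tool_pos: [263.8, -409.8, 335.6]
tcp_rot: [2.898, 1.211, 0.0]
ft_force: [1.0, -0.5, -0.3]
width: 0.997
```

Call:
apply_moves:
  series:
    - {"tx":0.04,"ty":0.045,"tz":0,"ax":0,"ay":0,"az":9,"claw":1}
    - {"tx":0.08,"ty":0.09,"tz":0,"ax":0,"ay":0,"az":18,"claw":1}
    - {"tx":0.12,"ty":0.135,"tz":0,"ax":0,"ay":0,"az":27,"claw":1}
    - {"tx":0.16,"ty":0.18,"tz":0,"ax":0,"ay":0,"az":34,"claw":1}
    - {"tx":0.2,"ty":0.22,"tz":0,"ax":0,"ay":0,"az":34,"claw":1}

```text
t: 2.3
tool_pos: [463.9, -189.3, 335.8]
tcp_rot: [2.42, 2.002, 0.0]
ft_force: [-0.7, -1.0, 1.0]
width: 1.0
```

```bash
python3 look.py w2 scale pocket0 needle_tip zone_start
```

```text
2.3 [ 463.9 -189.3  335.8] [2.4204e+00 2.0017e+00 4.0000e-04] [-0.65 -1.01  1.01] 1.0
[[0.982, -0.181, -0.045, 480.85], [-0.187, -0.954, -0.235, -117.548], [-0.001, 0.239, -0.971, 514.418], [0.0, 0.0, 0.0, 1.0]] 337.2654488964198 312.62522115428084 242.21298242775887
scale [([482.3, -151.3, 3.9], 0.7), ([618.1, -451.1, -1.4], 0.35)]
pocket0 [([470.0, -215.1, 120.8], 0.81), ([485.0, -121.2, 113.7], 0.72), ([494.1, -82.2, 114.6], 0.59), ([474.7, -171.2, 112.2], 0.55), ([479.5, -146.5, 2.8], 0.16)]
needle_tip [([568.8, -166.9, 53.1], 0.48)]
zone_start [([611.7, -133.3, 51.9], 0.71)]
```

View pics/w2.png

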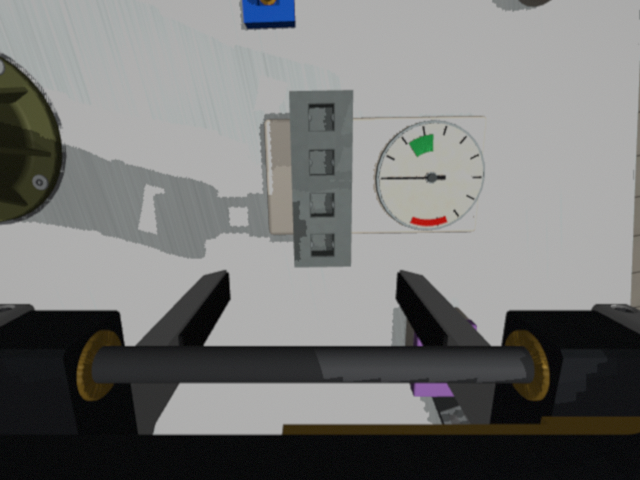

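The wrist view shows the tray at (322,180) with four open pockets. The dial is centred at (431,178), the needle points left at zero, and the green zone runs up-left from about (409,146) to (434,136). I'll fit these precisely.

```bash
cat > geo.py <<'E'
from h import *
def cloud(tag):
    d=np.load(tag+'.npy'); z=np.load(tag+'_p.npz'); fx,fy,cx,cy=z['K']; E=z['E']
    v,u=np.mgrid[:480,:640]
    P=np.stack([(u-cx)/fx*d,(v-cy)/fy*d,d,np.ones_like(d)],-1)@E.T
    P[d<=0]=np.nan; return P[...,:3]
def plane(tag,uv,h):
    z=np.load(tag+'_p.npz'); fx,fy,cx,cy=z['K']; E=z['E']
    uv=np.atleast_2d(uv).astype(float)
    r=np.c_[(uv[:,0]-cx)/fx,(uv[:,1]-cy)/fy,np.ones(len(uv))]@E[:3,:3].T
    return E[:3,3]+r*((h-E[2,3])/r[:,2])[:,None]
def rect(mask,tag,h):
    cs,_=cv2.findContours(mask.astype(np.uint8),cv2.RETR_EXTERNAL,cv2.CHAIN_APPROX_NONE)
    c=max(cs,key=cv2.contourArea)[:,0,:]
    return cv2.minAreaRect(plane(tag,c,h)[:,:2].astype(np.float32))
E
python3 - <<'E'
from geo import *
P=cloud('w2'); Z=P[...,2]; im=cv2.cvtColor(cv2.imread('pics/w2.png'),cv2.COLOR_BGR2RGB).astype(int)
m=(Z>130)&(Z<150); m[265:]=0
print('tray z',np.nanmedian(Z[m]),rect(m,'w2',142))
# pockets: holes in tray mask
m2=(m).astype(np.uint8); cs,h=cv2.findContours(m2,cv2.RETR_CCOMP,cv2.CHAIN_APPROX_NONE)
for c,hh in zip(cs,h[0]):
    if hh[3]>=0 and cv2.contourArea(c)>100: print('hole',cv2.minAreaRect(plane('w2',c[:,0],142)[:,:2].astype(np.float32)))
# dial
ci=im[110:240,365:495]; g=(im[...,1]-im[...,0]>40)&(im[...,1]-im[...,2]>30); g[:110]=0;g[240:]=0
k=(im.sum(-1)<120); k[:110]=0;k[240:]=0;k[:,:375]=0;k[:,490:]=0
def pts(mask): v,u=np.nonzero(mask); return plane('w2',np.c_[u,v],51)[:,:2]
m3=(Z>46)&(Z<58); m3[:100]=0;m3[245:]=0; m3[:,:370]=0;m3[:,490:]=0
cs,_=cv2.findContours(m3.astype(np.uint8),cv2.RETR_EXTERNAL,cv2.CHAIN_APPROX_NONE); c=max(cs,key=cv2.contourArea)[:,0]
print('dial',cv2.fitEllipse(plane('w2',c,51)[:,:2].astype(np.float32)))
np.savez('dial.npz',g=pts(g),k=pts(k)); print(g.sum(),k.sum(),np.nanmedian(Z[g]))
print(pts(g).mean(0))
E
```

```text
tray z 141.40142173379252 ((485.41693115234375, -143.61328125), (186.6470184326172, 65.882080078125), 80.13025665283203)
hole ((473.2281494140625, -211.01852416992188), (24.640657424926758, 26.36171531677246), 79.25120544433594)
hole ((480.726318359375, -167.1660919189453), (25.513792037963867, 26.699453353881836), 79.24736022949219)
hole ((488.8941955566406, -122.68014526367188), (26.14948844909668, 25.99748992919922), 79.24339294433594)
hole ((496.54327392578125, -78.16804504394531), (25.60032081604004, 26.27715301513672), 79.23942565917969)
dial ((631.6133422851562, -170.2250518798828), (144.88758850097656, 145.50677490234375), 88.81060028076172)
350 9 51.92208745726987
[ 626.15367939 -125.8553795 ]
```

```bash
python3 - <<'E'
import numpy as np
d=np.load('dial.npz'); c=np.array([631.6,-170.2]); yaw=np.radians(-10)
g=d['g']-c; a=np.arctan2(g[:,1],g[:,0])-yaw; th=np.mod(np.pi-a,2*np.pi); r=np.hypot(*g.T)
k=r>20; print(np.percentile(th[k],[0,2,50,98,100]),np.percentile(r,[0,50,100]))
E
```

```text
[0.96388598 0.97723567 1.27726051 1.56820629 1.58543454] [33.49014361 45.76064442 55.75831098]
```

Call:
apply_moves:
  series:
    - {"tx":0.0,"ty":0.06,"tz":-0.03,"ax":0,"ay":0,"az":0.5,"claw":1}
    - {"tx":0.0,"ty":0.12,"tz":-0.05,"ax":0,"ay":0,"az":0.5,"claw":1}
    - {"tx":0.0,"ty":0.18,"tz":-0.07,"ax":0,"ay":0,"az":0.5,"claw":1}
    - {"tx":0.0,"ty":0.24,"tz":-0.09,"ax":0,"ay":0,"az":0.5,"claw":1}
    - {"tx":0.0,"ty":0.28,"tz":-0.1,"ax":0,"ay":0,"az":0.5,"claw":1}

```text
t: 3.18
tool_pos: [462.4, 89.6, 234.9]
tcp_rot: [2.416, 2.008, -0.0]
ft_force: [1.2, -0.3, 0.1]
width: 1.002
```

```bash
python3 look.py w3 rack weight0
```

```text
3.175 [462.4  89.6 234.9] [ 2.4157  2.0083 -0.    ] [ 1.22 -0.31  0.07] 1.002
[[0.983, -0.175, -0.046, 475.729], [-0.181, -0.955, -0.235, 161.143], [-0.003, 0.24, -0.971, 412.766], [0.0, 0.0, 0.0, 1.0]] 337.2654488964198 312.62522115428084 242.21298242775887
rack [([469.9, 163.7, 0.1], 0.7), ([482.3, 244.4, 5.7], 0.27)]
weight0 [([479.9, 242.1, 4.5], 0.85), ([455.7, 95.4, 9.0], 0.62), ([472.6, 189.2, 2.9], 0.61), ([467.1, 137.7, 6.2], 0.59)]
```

View pics/w3.png

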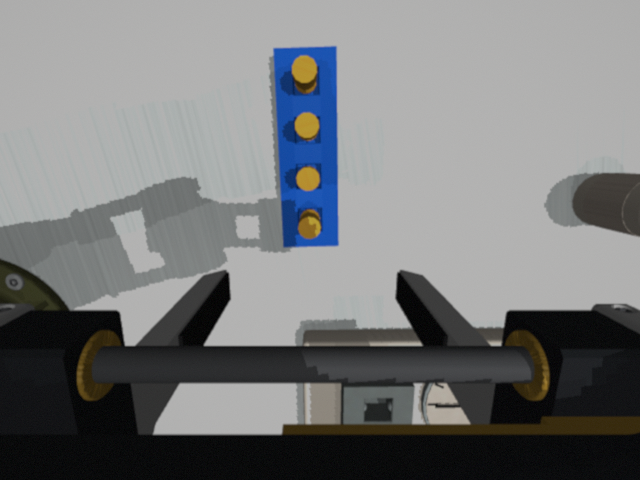

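The wrist view shows all four weights in the rack, with their tops at about (304,69), (306,125), (308,178) and (309,225). The zone starts at about 0.965 rad, so three weights are needed.

```bash
python3 - <<'E'
from geo import *
P=cloud('w3'); Z=P[...,2]; im=cv2.imread('pics/w3.png').astype(int)
print('rack z',np.nanmedian(Z[200:240,286:294]),'table',np.nanmedian(Z[100:160,420:520]),rect(((Z>15)&(Z<90)&(np.arange(480)[:,None]<252)&(np.abs(np.arange(640)-305)<50)),'w3',24))
m=((Z>67)&(Z<78)); m[255:]=0
n,l,st,c=cv2.connectedComponentsWithStats(m.astype(np.uint8))
for i in range(1,n):
    if st[i,4]>80:
        cs,_=cv2.findContours((l==i).astype(np.uint8),0,1); q=plane('w3',cs[0][:,0],72)[:,:2].astype(np.float32)
        print(st[i],np.nanmedian(Z[l==i]),cv2.minEnclosingCircle(q),plane('w3',c[i],72)[0,:2])
E
```

```text
rack z 22.64345267205607 table -1.8128127019514864 ((470.0155334472656, 168.05856323242188), (214.31112670898438, 65.78975677490234), 81.1147232055664)
[292  56  25  28 566] 70.80175199023475 ((481.1572265625, 241.5011749267578), 11.998169898986816) [481.39338669 241.66075902]
[295 113  24  26 493] 70.71530778671485 ((474.48419189453125, 193.12950134277344), 11.856056213378906) [474.59665726 193.3207457 ]
[296 167  24  24 440] 70.66304093869957 ((466.28515625, 143.15135192871094), 11.721466064453125) [466.18920936 143.34831222]
[618 181  22  56 518] 71.79187093384559 ((790.943603515625, 52.82145690917969), 28.744525909423828) [780.72847244  54.88208922]
[298 216  23  24 405] 70.5792071583183 ((458.5982360839844, 94.45240783691406), 12.109182357788086) [458.48920758  94.55223443]
```

Call:
apply_moves:
  series:
    - {"tx":-0.004,"ty":0.0045,"tz":-0.05,"ax":0,"ay":0,"az":0,"claw":1}
    - {"tx":-0.004,"ty":0.0045,"tz":-0.1,"ax":0,"ay":0,"az":0,"claw":0.8}
    - {"tx":-0.004,"ty":0.0045,"tz":-0.15,"ax":0,"ay":0,"az":0,"claw":0.6}
    - {"tx":-0.004,"ty":0.0045,"tz":-0.191,"ax":0,"ay":0,"az":0,"claw":0.5}
    - {"tx":-0.004,"ty":0.0045,"tz":-0.191,"ax":0,"ay":0,"az":0,"claw":0.4}

```text
t: 3.95
tool_pos: [457.8, 91.6, 43.1]
tcp_rot: [-2.415, -2.006, 0.006]
ft_force: [0.1, 0.4, 1.6]
width: 0.613
```

```bash
python3 look.py w4 weight0
```

```text
3.95 [457.8  91.6  43.1] [-2.4151 -2.0059  0.0057] [0.14 0.37 1.55] 0.613
[[0.983, -0.178, -0.046, 473.029], [-0.184, -0.954, -0.236, 160.278], [-0.002, 0.241, -0.971, 224.035], [0.0, 0.0, 0.0, 1.0]] 337.2654488964198 312.62522115428084 242.21298242775887
weight0 [([480.1, 244.8, 8.0], 0.88), ([456.5, 95.4, 3.6], 0.85), ([467.3, 136.8, 9.4], 0.74), ([469.8, 189.1, 3.6], 0.58)]
```

View pics/w4.png

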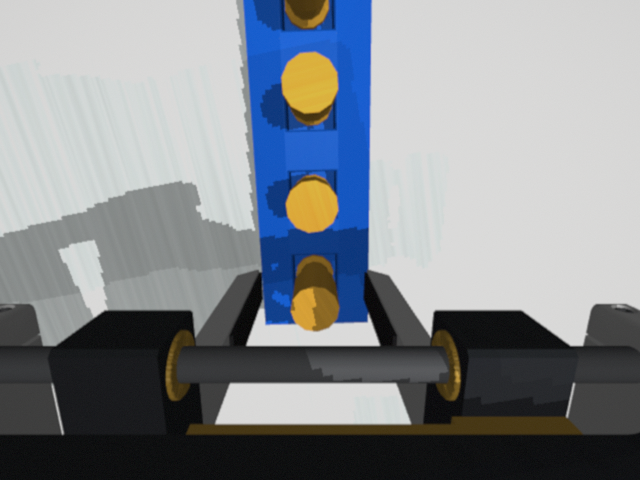

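The view shows the first weight at (315,307), midway between the fingers. I'm closing on it.

Call:
apply_moves:
  series:
    - {"tx":0,"ty":0,"tz":0,"ax":0,"ay":0,"az":0,"claw":0.35}
    - {"tx":0,"ty":0,"tz":0,"ax":0,"ay":0,"az":0,"claw":0.3}
    - {"tx":0,"ty":0,"tz":0,"ax":0,"ay":0,"az":0,"claw":0.2}
    - {"tx":0,"ty":0,"tz":0,"ax":0,"ay":0,"az":0,"claw":0.0}
    - {"tx":0,"ty":0,"tz":0,"ax":0,"ay":0,"az":0,"claw":0.0}
  squeeze: 35

```text
t: 4.68
tool_pos: [459.3, 93.5, 45.1]
tcp_rot: [2.414, 2.01, 0.001]
ft_force: [-0.5, 0.4, 6.6]
width: 0.237
```

Call:
apply_moves:
  series:
    - {"tx":0,"ty":0,"tz":0,"ax":0,"ay":0,"az":0,"claw":0}
    - {"tx":0,"ty":0,"tz":0,"ax":0,"ay":0,"az":0,"claw":0.0}

```text
t: 4.92
tool_pos: [459.3, 93.5, 45.1]
tcp_rot: [2.414, 2.01, 0.001]
ft_force: [-1.7, -0.4, 6.7]
width: 0.235
```

Call:
apply_moves:
  series:
    - {"tx":0,"ty":0,"tz":0.005,"ax":0,"ay":0,"az":0,"claw":0}
    - {"tx":0,"ty":0,"tz":0.02,"ax":0,"ay":0,"az":0,"claw":0.0}
    - {"tx":0,"ty":0,"tz":0.04,"ax":0,"ay":0,"az":0,"claw":0.0}
    - {"tx":0,"ty":0,"tz":0.04,"ax":0,"ay":0,"az":0,"claw":0.0}
    - {"tx":0,"ty":0,"tz":0.04,"ax":0,"ay":0,"az":0,"claw":0.0}

```text
t: 5.55
tool_pos: [458.7, 93.4, 84.2]
tcp_rot: [-2.414, -2.01, 0.0]
ft_force: [0.6, -0.3, -1.3]
width: 0.235
```

```bash
python3 look.py w5 weight0; python3 - <<'E'
from geo import *
im,d=arm.grab_frame('side'); p=arm.camera_params('side')
E=np.linalg.inv(p['extrinsics']); q=E@[459,93.5,70,1]; u=int(q[0]/q[2]*p['fx']+p['cx']); v=int(q[1]/q[2]*p['fy']+p['cy'])
c=im[v-60:v+60,u-60:u+60]; c=cv2.resize(c,(480,480),interpolation=cv2.INTER_CUBIC)
w=cv2.cvtColor(cv2.imread('pics/w5.png'),cv2.COLOR_BGR2RGB)[180:420,160:460]
w=cv2.resize(w,(300,240)); o=np.zeros((480,790,3),np.uint8); o[:,:480]=c; o[:240,485:785]=w; save(o,'v5.png')
E
```

```text
5.55 [458.7  93.4  84.2] [-2.4142e+00 -2.0100e+00  3.0000e-04] [ 0.56 -0.26 -1.33] 0.235
[[0.983, -0.176, -0.046, 472.33], [-0.182, -0.955, -0.236, 161.605], [-0.002, 0.241, -0.971, 263.025], [0.0, 0.0, 0.0, 1.0]] 337.2654488964198 312.62522115428084 242.21298242775887
weight0 [([455.1, 89.9, 42.3], 0.78), ([482.7, 241.1, 3.3], 0.61), ([466.6, 138.4, 6.2], 0.59)]
```

View pics/v5.png

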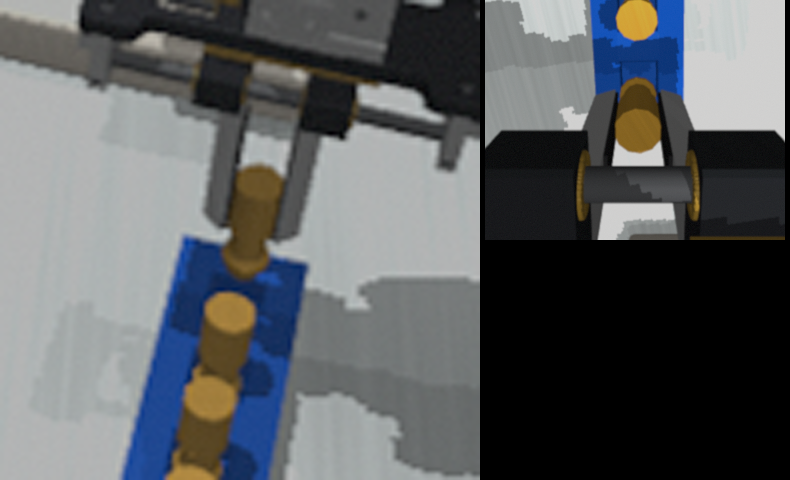

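The side crop shows the weight held upright in the fingers, clear of the rack. Next I measure its axis relative to the TCP.

```bash
cat > held.py <<'E'
from geo import *
import sys
def held(tag,topz,off=0):
    P=cloud(tag); Z=P[...,2]; im=cv2.imread('pics/'+tag+'.png').astype(int)
    m=(np.abs(Z-topz)<6)&(im[...,2]-im[...,0]>40); m[:255]=0;m[345:]=0
    n,l,st,c=cv2.connectedComponentsWithStats(m.astype(np.uint8)); i=1+np.argmax(st[1:,4])
    cs,_=cv2.findContours((l==i).astype(np.uint8),0,1); q=plane(tag,cs[0][:,0],topz)[:,:2].astype(np.float32)
    print(st[i],np.nanmedian(Z[l==i]),cv2.minEnclosingCircle(q),cv2.fitEllipse(q))
held(sys.argv[1],float(sys.argv[2]))
E
python3 held.py w5 111
```

```text
[ 290  285   46   48 1768] 110.53399738406398 ((459.2898864746094, 91.587646484375), 12.621814727783203) ((459.0312805175781, 91.53478240966797), (22.66816520690918, 24.802013397216797), 172.2422332763672)
```

Call:
apply_moves:
  series:
    - {"tx":0,"ty":0,"tz":0.06,"ax":0,"ay":0,"az":0.5,"claw":0}
    - {"tx":0.0,"ty":-0.02,"tz":0.115,"ax":0,"ay":0,"az":0.5,"claw":0.0}
    - {"tx":0.0,"ty":-0.08,"tz":0.126,"ax":0,"ay":0,"az":0.5,"claw":0.0}
    - {"tx":0.005,"ty":-0.14,"tz":0.126,"ax":0,"ay":0,"az":0.5,"claw":0.0}
    - {"tx":0.01,"ty":-0.2,"tz":0.126,"ax":0,"ay":0,"az":0.5,"claw":0.0}

```text
t: 6.32
tool_pos: [468.7, -108.4, 210.3]
tcp_rot: [-2.405, -2.021, -0.0]
ft_force: [0.6, -0.2, -1.6]
width: 0.236
```

Call:
apply_moves:
  series:
    - {"tx":0.002,"ty":-0.05,"tz":0,"ax":0,"ay":0,"az":0,"claw":0}
    - {"tx":0.004,"ty":-0.09,"tz":0,"ax":0,"ay":0,"az":0,"claw":0.0}
    - {"tx":0.004,"ty":-0.106,"tz":0,"ax":0,"ay":0,"az":0,"claw":0.0}
    - {"tx":0.004,"ty":-0.106,"tz":0,"ax":0,"ay":0,"az":0,"claw":0.0}
    - {"tx":0.004,"ty":-0.106,"tz":0,"ax":0,"ay":0,"az":0,"claw":0.0}

```text
t: 6.95
tool_pos: [472.9, -211.4, 210.4]
tcp_rot: [-2.404, -2.022, -0.0]
ft_force: [0.6, -0.2, -0.9]
width: 0.236
```

```bash
python3 look.py w6; python3 held.py w6 232.5; cat > tray.py <<'E'
from geo import *
import sys
def tray(tag,h):
    P=cloud(tag); Z=P[...,2]; m=(Z>h-9)&(Z<h+7)
    print('z',np.nanmedian(Z[m]))
    cs,hh=cv2.findContours(m.astype(np.uint8),cv2.RETR_CCOMP,cv2.CHAIN_APPROX_NONE)
    for c,q in zip(cs,hh[0]):
        if q[3]>=0 and cv2.contourArea(c)>150: print('hole',cv2.boundingRect(c),cv2.minAreaRect(plane(tag,c[:,0],h)[:,:2].astype(np.float32)))
tray(sys.argv[1],float(sys.argv[2]))
E
python3 tray.py w6 142
```

```text
6.95 [ 472.9 -211.4  210.4] [-2.4042 -2.0216 -0.    ] [ 0.61 -0.2  -0.94] 0.236
[[0.985, -0.167, -0.042, 485.98], [-0.172, -0.956, -0.236, -143.07], [-0.001, 0.24, -0.971, 389.608], [0.0, 0.0, 0.0, 1.0]] 337.2654488964198 312.62522115428084 242.21298242775887
[ 290  281   46   52 1885] 237.00284738836848 ((473.2353515625, -214.50193786621094), 13.959753036499023) ((473.2371826171875, -214.6895294189453), (23.443614959716797, 27.585756301879883), 171.04379272460938)
z 141.9848399080895
hole (292, 182, 36, 36) ((478.4192810058594, -171.361083984375), (25.64282989501953, 25.964303970336914), 80.10454559326172)
hole (291, 116, 38, 40) ((486.2282409667969, -127.22056579589844), (26.139345169067383, 26.282878875732422), 80.09955596923828)
hole (290, 44, 40, 43) ((493.95611572265625, -82.85271453857422), (25.445484161376953, 26.392038345336914), 80.76859283447266)
```

View pics/w6.png

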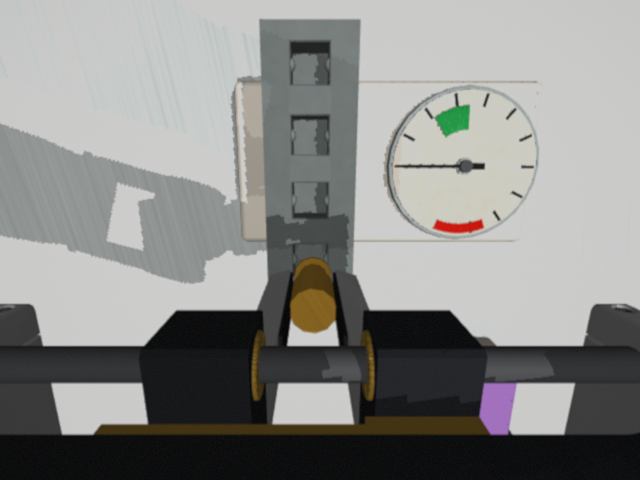

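The picture shows the weight hanging over pocket 0 and the needle on zero. The w2 picture was taken while the arm was still settling, so I use w6 for the pocket positions instead. I correct the lateral position and lower.

Call:
apply_moves:
  series:
    - {"tx":-0.0032,"ty":-0.0046,"tz":0,"ax":0,"ay":0,"az":0,"claw":0}
    - {"tx":-0.0032,"ty":-0.0046,"tz":-0.015,"ax":0,"ay":0,"az":0,"claw":0.0}
    - {"tx":-0.0032,"ty":-0.0046,"tz":-0.026,"ax":0,"ay":0,"az":0,"claw":0.0}
    - {"tx":-0.0032,"ty":-0.0046,"tz":-0.026,"ax":0,"ay":0,"az":0,"claw":0.0}
    - {"tx":-0.0032,"ty":-0.0046,"tz":-0.026,"ax":0,"ay":0,"az":0,"claw":0.0}

```text
t: 7.62
tool_pos: [469.8, -217.2, 184.6]
tcp_rot: [2.405, 2.021, 0.0]
ft_force: [0.1, 0.1, -1.1]
width: 0.236
```

```bash
python3 look.py w7; python3 held.py w7 211; python3 tray.py w7 142; python3 - <<'E'
from geo import *
# tray side edges near rows, tight: world x' of left/right edges
P=cloud('w7'); Z=P[...,2]; m=np.abs(Z-142)<4
c,s=np.cos(np.radians(-10)),np.sin(np.radians(-10))
L=[]
for v in range(60,250,10):
    u=np.nonzero(m[v])[0]
    if len(u)>30:
        q=plane('w7',[[u[0]-.5,v],[u[-1]+.5,v]],142)[:,:2]; xs=q@[c,s]; L.append((v,u[0],u[-1],*np.round(xs,1),round(xs.mean(),1)))
print(L)
print('pocket line x\'',np.array([482.2,-149.4])@[c,s])
E
```

```text
7.625 [ 469.8 -217.2  184.6] [2.4055e+00 2.0205e+00 1.0000e-04] [ 0.14  0.1  -1.06] 0.236
[[0.985, -0.168, -0.042, 482.819], [-0.173, -0.956, -0.237, -148.884], [-0.001, 0.241, -0.971, 363.815], [0.0, 0.0, 0.0, 1.0]] 337.2654488964198 312.62522115428084 242.21298242775887
[ 290  284   46   49 1791] 211.31165980443956 ((470.1199035644531, -219.10818481445312), 12.881627082824707) ((470.2801513671875, -219.29872131347656), (22.834449768066406, 25.199312210083008), 172.9777069091797)
z 142.03658520724423
hole (292, 174, 41, 41) ((478.49285888671875, -171.15708923339844), (26.309633255004883, 25.897863388061523), 80.81698608398438)
hole (292, 101, 42, 45) ((486.15869140625, -127.6076431274414), (25.965656280517578, 25.908283233642578), 80.85759735107422)
hole (290, 19, 45, 46) ((494.0454406738281, -82.86228942871094), (23.863441467285156, 26.08827018737793), 80.01679229736328)
[(60, np.int64(258), np.int64(367), np.float64(468.2), np.float64(534.0), np.float64(501.1)), (70, np.int64(258), np.int64(367), np.float64(468.0), np.float64(534.2), np.float64(501.1)), (80, np.int64(258), np.int6
[... 902 characters left out ...]
501.1)), (180, np.int64(262), np.int64(363), np.float64(468.1), np.float64(534.2), np.float64(501.1)), (190, np.int64(262), np.int64(362), np.float64(467.8), np.float64(533.8), np.float64(500.8)), (200, np.int64(263), np.int64(362), np.float64(468.3), np.float64(534.0), np.float64(501.1)), (210, np.int64(263), np.int64(362), np.float64(468.0), np.float64(534.2), np.float64(501.1)), (220, np.int64(263), np.int64(361), np.float64(467.8), np.float64(533.8), np.float64(500.8)), (230, np.int64(264), np.int64(361), np.float64(468.2), np.float64(534.0), np.float64(501.1)), (240, np.int64(264), np.int64(361), np.float64(468.0), np.float64(534.3), np.float64(501.1))]
pocket line x' 500.81733624592607
```

Call:
apply_moves:
  series:
    - {"tx":0.0002,"ty":0.0017,"tz":0,"ax":0,"ay":0,"az":0,"claw":0}
    - {"tx":0.0002,"ty":0.0017,"tz":-0.004,"ax":0,"ay":0,"az":0,"claw":0.0}
    - {"tx":0.0002,"ty":0.0017,"tz":-0.008,"ax":0,"ay":0,"az":0,"claw":0.0}
    - {"tx":0.0002,"ty":0.0017,"tz":-0.01,"ax":0,"ay":0,"az":0,"claw":0.0}
    - {"tx":0.0002,"ty":0.0017,"tz":-0.01,"ax":0,"ay":0,"az":0,"claw":0.0}

```text
t: 8.3
tool_pos: [469.8, -215.5, 174.2]
tcp_rot: [-2.405, -2.02, 0.0]
ft_force: [0.7, 1.1, -0.8]
width: 0.235
```

Call:
apply_moves:
  series:
    - {"tx":0,"ty":0,"tz":-0.002,"ax":0,"ay":0,"az":0,"claw":0}
    - {"tx":0,"ty":0,"tz":-0.004,"ax":0,"ay":0,"az":0,"claw":0.0}
    - {"tx":0,"ty":0,"tz":-0.006,"ax":0,"ay":0,"az":0,"claw":0.0}
    - {"tx":0,"ty":0,"tz":-0.008,"ax":0,"ay":0,"az":0,"claw":0.0}
    - {"tx":0,"ty":0,"tz":-0.008,"ax":0,"ay":0,"az":0,"claw":0.0}

```text
t: 8.93
tool_pos: [469.9, -215.4, 166.4]
tcp_rot: [-2.405, -2.021, -0.0]
ft_force: [-1.0, 0.4, -1.2]
width: 0.234
```

Call:
apply_moves:
  series:
    - {"tx":0,"ty":0,"tz":-0.002,"ax":0,"ay":0,"az":0,"claw":0}
    - {"tx":0,"ty":0,"tz":-0.004,"ax":0,"ay":0,"az":0,"claw":0.0}
    - {"tx":0,"ty":0,"tz":-0.006,"ax":0,"ay":0,"az":0,"claw":0.0}
    - {"tx":0,"ty":0,"tz":-0.008,"ax":0,"ay":0,"az":0,"claw":0.0}
    - {"tx":0,"ty":0,"tz":-0.008,"ax":0,"ay":0,"az":0,"claw":0.0}

```text
t: 9.55
tool_pos: [469.9, -215.5, 158.4]
tcp_rot: [2.406, 2.021, 0.0]
ft_force: [0.3, 1.7, 1.6]
width: 0.234
```

```bash
cat > ndl.py <<'E'
from geo import *
import sys
def needle(tag,zb=51):
    s=arm.get_state(); im,d=arm.grab_frame('wrist'); p=arm.camera_params('wrist'); np.save(tag+'.npy',d); np.savez(tag+'_p.npz',K=[p['fx'],p['fy'],p['cx'],p['cy']],E=p['extrinsics']); save(im,tag+'.png')
    # polar sampling around dial centre at z~52
    yaw=np.radians(-10); c0=np.array([482.2,-149.4])+150*np.array([np.cos(yaw),np.sin(yaw)])
    E=np.linalg.inv(p['extrinsics']); g=cv2.cvtColor(im,cv2.COLOR_RGB2GRAY).astype(np.float32)
    th=np.linspace(0,2*np.pi,721)[:-1]; r=np.arange(22,54,1.); T,R=np.meshgrid(th,r)
    ang=yaw+np.pi-T
    X=np.stack([c0[0]+R*np.cos(ang),c0[1]+R*np.sin(ang),np.full_like(R,53),np.ones_like(R)],-1)@E.T
    u=X[...,0]/X[...,2]*p['fx']+p['cx']; v=X[...,1]/X[...,2]*p['fy']+p['cy']
    S=cv2.remap(g,u.astype(np.float32),v.astype(np.float32),1,borderValue=255)
    Sc=cv2.remap(im,u.astype(np.float32),v.astype(np.float32),1).astype(int)
    gr=((Sc[...,1]-Sc[...,0]>40)&(R>36)).sum(0)>8
    m=np.sort(S,0)[:26].mean(0)   # dark along most of the radius
    i=m.argmin(); w=np.clip(120-m,0,None); sel=np.abs(np.arange(720)-i)<15
    print('t',s['t'],'tcp',np.round(s['tool_pos'],1),'F',np.round(s['ft_force'],2),'needle',round(float(th[i]),3),round(float((w*th)[sel].sum()/max(w[sel].sum(),1)),3),'dark',round(float(m[i])),'green',th[gr][[0,-1]] if gr.any() else None)
    n=float(th[i]); n=n-2*np.pi if n>5.5 else n; print('sink mm %.1f  F %.2f  floor z %.1f'%(n/86*1e3,n/86*300,116-n/86*1e3))
needle(sys.argv[1])
E
python3 ndl.py n1
```

```text
t 9.55 tcp [ 469.9 -215.5  158.4] F [0.3  1.67 1.59] needle 0.881 0.886 dark 34 green [0.9250245  1.54461639]
sink mm 10.2  F 3.07  floor z 105.8
```

Call:
apply_moves:
  series:
    - {"tx":0,"ty":0.0004,"tz":-0.002,"ax":0,"ay":0,"az":0,"claw":0}
    - {"tx":0,"ty":0.0004,"tz":-0.004,"ax":0,"ay":0,"az":0,"claw":0.0}
    - {"tx":0,"ty":0.0004,"tz":-0.006,"ax":0,"ay":0,"az":0,"claw":0.0}
    - {"tx":0,"ty":0.0004,"tz":-0.008,"ax":0,"ay":0,"az":0,"claw":0.0}
    - {"tx":0,"ty":0.0004,"tz":-0.008,"ax":0,"ay":0,"az":0,"claw":0.0}

```text
t: 10.22
tool_pos: [469.8, -215.2, 150.4]
tcp_rot: [-2.406, -2.02, 0.0]
ft_force: [-1.0, 0.3, 3.5]
width: 0.238
```

```bash
python3 ndl.py n2
```

```text
t 10.225 tcp [ 469.8 -215.2  150.4] F [-1.03  0.33  3.52] needle 1.51 1.494 dark 30 green [0.93375115 1.47480322]
sink mm 17.6  F 5.27  floor z 98.4
```

Call:
apply_moves:
  series:
    - {"tx":0,"ty":0,"tz":-0.001,"ax":0,"ay":0,"az":0,"claw":0}
    - {"tx":0,"ty":0,"tz":-0.003,"ax":0,"ay":0,"az":0,"claw":0.0}
    - {"tx":0,"ty":0,"tz":-0.004,"ax":0,"ay":0,"az":0,"claw":0.0}
    - {"tx":0,"ty":0,"tz":-0.005,"ax":0,"ay":0,"az":0,"claw":0.0}
    - {"tx":0,"ty":0,"tz":-0.005,"ax":0,"ay":0,"az":0,"claw":0.0}

```text
t: 10.9
tool_pos: [469.9, -215.1, 145.4]
tcp_rot: [2.406, 2.021, 0.0]
ft_force: [-0.4, 0.1, 5.0]
width: 0.231
```

```bash
python3 ndl.py n3
```

```text
t 10.9 tcp [ 469.9 -215.1  145.4] F [-0.36  0.08  5.02] needle 1.868 1.868 dark 28 green [0.93375115 1.54461639]
sink mm 21.7  F 6.51  floor z 94.3
```

Call:
apply_moves:
  series:
    - {"tx":0,"ty":0,"tz":-0.001,"ax":0,"ay":0,"az":0,"claw":0}
    - {"tx":0,"ty":0,"tz":-0.003,"ax":0,"ay":0,"az":0,"claw":0.0}
    - {"tx":0,"ty":0,"tz":-0.004,"ax":0,"ay":0,"az":0,"claw":0.0}
    - {"tx":0,"ty":0,"tz":-0.005,"ax":0,"ay":0,"az":0,"claw":0.0}
    - {"tx":0,"ty":0,"tz":-0.005,"ax":0,"ay":0,"az":0,"claw":0.0}

```text
t: 11.58
tool_pos: [469.9, -215.1, 140.3]
tcp_rot: [-2.405, -2.021, 0.0]
ft_force: [-0.0, -0.1, 2.4]
width: 0.234
```

```bash
python3 ndl.py n4
```

```text
t 11.575 tcp [ 469.9 -215.1  140.3] F [-0.03 -0.14  2.43] needle 1.196 1.202 dark 31 green [0.93375115 1.54461639]
sink mm 13.9  F 4.17  floor z 102.1
```

It snapped home: the TCP-to-floor distance went from 51 to 38 mm. I unload to one weight's sink, then open.

Call:
apply_moves:
  series:
    - {"tx":0,"ty":0,"tz":0.003,"ax":0,"ay":0,"az":0,"claw":0}
    - {"tx":0,"ty":0,"tz":0.006,"ax":0,"ay":0,"az":0,"claw":0.0}
    - {"tx":0,"ty":0,"tz":0.0085,"ax":0,"ay":0,"az":0,"claw":0.0}
    - {"tx":0,"ty":0,"tz":0.0085,"ax":0,"ay":0,"az":0,"claw":0.0}
    - {"tx":0,"ty":0,"tz":0.0085,"ax":0,"ay":0,"az":0,"claw":0.0}

```text
t: 12.25
tool_pos: [469.8, -215.1, 148.8]
tcp_rot: [-2.405, -2.02, 0.0]
ft_force: [1.1, -0.5, 0.5]
width: 0.237
```

```bash
python3 ndl.py n5
```

```text
t 12.25 tcp [ 469.8 -215.1  148.8] F [ 1.1  -0.52  0.48] needle 0.471 0.469 dark 36 green [0.93375115 1.54461639]
sink mm 5.5  F 1.64  floor z 110.5
```

Call:
apply_moves:
  series:
    - {"tx":0,"ty":0,"tz":0,"ax":0,"ay":0,"az":0,"claw":0.3}
    - {"tx":0,"ty":0,"tz":0,"ax":0,"ay":0,"az":0,"claw":0.4}
    - {"tx":0,"ty":0,"tz":0,"ax":0,"ay":0,"az":0,"claw":0.5}
    - {"tx":0,"ty":0,"tz":0,"ax":0,"ay":0,"az":0,"claw":0.5}
    - {"tx":0,"ty":0,"tz":0,"ax":0,"ay":0,"az":0,"claw":0.5}

```text
t: 12.92
tool_pos: [469.9, -215.1, 148.9]
tcp_rot: [-2.406, -2.021, 0.0]
ft_force: [0.3, -0.1, -0.9]
width: 0.501
```

```bash
python3 ndl.py n6
```

```text
t 12.925 tcp [ 469.9 -215.1  148.9] F [ 0.29 -0.15 -0.86] needle 0.454 0.454 dark 38 green [0.93375115 1.54461639]
sink mm 5.3  F 1.58  floor z 110.7
```

Call:
apply_moves:
  series:
    - {"tx":0,"ty":0,"tz":0.03,"ax":0,"ay":0,"az":0,"claw":0.5}
    - {"tx":0,"ty":0,"tz":0.085,"ax":0,"ay":0,"az":0,"claw":0.5}
    - {"tx":0,"ty":0.06,"tz":0.085,"ax":0,"ay":0,"az":0,"claw":0.5}
    - {"tx":0,"ty":0.12,"tz":0.085,"ax":0,"ay":0,"az":0,"claw":0.5}
    - {"tx":0,"ty":0.18,"tz":0.085,"ax":0,"ay":0,"az":0,"claw":0.5}

```text
t: 13.6
tool_pos: [469.6, -33.5, 234.1]
tcp_rot: [2.406, 2.02, 0.0]
ft_force: [0.5, 0.2, -1.0]
width: 0.502
```

Call:
apply_moves:
  series:
    - {"tx":-0.002,"ty":0.06,"tz":0,"ax":0,"ay":0,"az":0,"claw":0.5}
    - {"tx":-0.0032,"ty":0.12,"tz":-0.02,"ax":0,"ay":0,"az":0,"claw":0.5}
    - {"tx":-0.0032,"ty":0.178,"tz":-0.04,"ax":0,"ay":0,"az":0,"claw":0.5}
    - {"tx":-0.0032,"ty":0.178,"tz":-0.09,"ax":0,"ay":0,"az":0,"claw":0.5}
    - {"tx":-0.0032,"ty":0.178,"tz":-0.09,"ax":0,"ay":0,"az":0,"claw":0.5}

```text
t: 14.22
tool_pos: [465.0, 142.9, 141.6]
tcp_rot: [-2.402, -2.02, 0.008]
ft_force: [0.5, -0.2, 0.6]
width: 0.501
```

```bash
sleep 0; python3 look.py w8; python3 - <<'E'
from geo import *
P=cloud('w8'); Z=P[...,2]; im=cv2.imread('pics/w8.png').astype(int)
m=(np.abs(Z-71)<3.5)&(im[...,2]-im[...,0]>40)
n,l,st,c=cv2.connectedComponentsWithStats(m.astype(np.uint8))
for i in range(1,n):
    if st[i,4]>150:
        cs,_=cv2.findContours((l==i).astype(np.uint8),0,1); q=plane('w8',cs[0][:,0],72)[:,:2].astype(np.float32)
        print(st[i],cv2.minEnclosingCircle(q))
E
```

```text
14.225 [465.  142.9 141.6] [-2.4024 -2.0202  0.0084] [ 0.54 -0.19  0.56] 0.501
[[0.985, -0.167, -0.045, 479.77], [-0.173, -0.956, -0.237, 211.129], [-0.003, 0.241, -0.97, 323.044], [0.0, 0.0, 0.0, 1.0]] 337.2654488964198 312.62522115428084 242.21298242775887
[297 100  33  36 473] ((484.464111328125, 238.45899963378906), 12.028153419494629)
[300 173  31  32 452] ((477.0870056152344, 189.66551208496094), 11.856664657592773)
[301 239  30  31 476] ((468.9878845214844, 139.82676696777344), 12.344118118286133)
```

Call:
apply_moves:
  series:
    - {"tx":0.0005,"ty":-0.0015,"tz":-0.04,"ax":0,"ay":0,"az":0,"claw":0.5}
    - {"tx":0.0005,"ty":-0.0015,"tz":-0.08,"ax":0,"ay":0,"az":0,"claw":0.5}
    - {"tx":0.0005,"ty":-0.0015,"tz":-0.098,"ax":0,"ay":0,"az":0,"claw":0.5}
    - {"tx":0.0005,"ty":-0.0015,"tz":-0.098,"ax":0,"ay":0,"az":0,"claw":0.4}
    - {"tx":0.0005,"ty":-0.0015,"tz":-0.098,"ax":0,"ay":0,"az":0,"claw":0.35}

```text
t: 14.9
tool_pos: [468.5, 141.3, 48.0]
tcp_rot: [2.405, 2.019, 0.004]
ft_force: [0.7, 0.1, 1.1]
width: 0.357
```

Call:
apply_moves:
  series:
    - {"tx":0,"ty":0,"tz":0,"ax":0,"ay":0,"az":0,"claw":0.3}
    - {"tx":0,"ty":0,"tz":0,"ax":0,"ay":0,"az":0,"claw":0.25}
    - {"tx":0,"ty":0,"tz":0,"ax":0,"ay":0,"az":0,"claw":0.1}
    - {"tx":0,"ty":0,"tz":0,"ax":0,"ay":0,"az":0,"claw":0.0}
    - {"tx":0,"ty":0,"tz":0,"ax":0,"ay":0,"az":0,"claw":0.0}
  squeeze: 35

```text
t: 15.52
tool_pos: [467.4, 141.5, 46.5]
tcp_rot: [2.405, 2.021, 0.001]
ft_force: [-2.1, -0.3, 7.4]
width: 0.232
```

Call:
apply_moves:
  series:
    - {"tx":0,"ty":0,"tz":0.005,"ax":0,"ay":0,"az":0,"claw":0}
    - {"tx":0,"ty":0,"tz":0.02,"ax":0,"ay":0,"az":0,"claw":0.0}
    - {"tx":0,"ty":0,"tz":0.08,"ax":0,"ay":0,"az":0,"claw":0.0}
    - {"tx":0,"ty":0,"tz":0.13,"ax":0,"ay":0,"az":0,"claw":0.0}
    - {"tx":0,"ty":0,"tz":0.18,"ax":0,"ay":0,"az":0,"claw":0.0}

```text
t: 16.15
tool_pos: [466.8, 141.3, 228.7]
tcp_rot: [2.405, 2.02, 0.001]
ft_force: [0.4, 0.5, -1.5]
width: 0.236
```

Call:
apply_moves:
  series:
    - {"tx":0.002,"ty":-0.06,"tz":0,"ax":0,"ay":0,"az":0,"claw":0}
    - {"tx":0.004,"ty":-0.12,"tz":0,"ax":0,"ay":0,"az":0,"claw":0.0}
    - {"tx":0.006,"ty":-0.18,"tz":0,"ax":0,"ay":0,"az":0,"claw":0.0}
    - {"tx":0.008,"ty":-0.24,"tz":0,"ax":0,"ay":0,"az":0,"claw":0.0}
    - {"tx":0.0108,"ty":-0.29,"tz":0,"ax":0,"ay":0,"az":0,"claw":0.0}

```text
t: 16.77
tool_pos: [477.5, -150.7, 227.0]
tcp_rot: [2.406, 2.019, 0.001]
ft_force: [1.2, -1.0, -0.3]
width: 0.233
```

Call:
apply_moves:
  series:
    - {"tx":0,"ty":-0.022,"tz":-0.01,"ax":0,"ay":0,"az":0,"claw":0}
    - {"tx":0.0,"ty":-0.022,"tz":-0.02,"ax":0,"ay":0,"az":0,"claw":0.0}
    - {"tx":0.0,"ty":-0.022,"tz":-0.035,"ax":0,"ay":0,"az":0,"claw":0.0}
    - {"tx":0.0,"ty":-0.022,"tz":-0.037,"ax":0,"ay":0,"az":0,"claw":0.0}
    - {"tx":0.0,"ty":-0.022,"tz":-0.037,"ax":0,"ay":0,"az":0,"claw":0.0}

```text
t: 17.4
tool_pos: [478.1, -170.0, 189.1]
tcp_rot: [-2.405, -2.022, -0.0]
ft_force: [-0.0, 0.5, -1.4]
width: 0.236
```

```bash
python3 look.py w9; python3 held.py w9 214.5; python3 tray.py w9 137
```

```text
17.4 [ 478.1 -170.   189.1] [-2.4045 -2.0218 -0.    ] [-0.04  0.49 -1.38] 0.236
[[0.985, -0.167, -0.042, 491.121], [-0.172, -0.956, -0.237, -101.764], [-0.001, 0.24, -0.971, 368.458], [0.0, 0.0, 0.0, 1.0]] 337.2654488964198 312.62522115428084 242.21298242775887
[ 290  281   46   49 1790] 214.58174426094865 ((478.823974609375, -170.95330810546875), 12.976417541503906) ((478.8737487792969, -171.20225524902344), (22.8960018157959, 25.31693458557129), 169.52178955078125)
z 136.97003343003553
hole (293, 177, 39, 39) ((486.3837890625, -126.27892303466797), (25.897048950195312, 26.070720672607422), 80.07647705078125)
hole (292, 106, 41, 43) ((494.1537780761719, -82.19715118408203), (26.261474609375, 25.792272567749023), 80.86300659179688)
```

Call:
apply_moves:
  series:
    - {"tx":-0.0006,"ty":-0.0008,"tz":-0.004,"ax":0,"ay":0,"az":0,"claw":0}
    - {"tx":-0.0006,"ty":-0.0008,"tz":-0.009,"ax":0,"ay":0,"az":0,"claw":0.0}
    - {"tx":-0.0006,"ty":-0.0008,"tz":-0.014,"ax":0,"ay":0,"az":0,"claw":0.0}
    - {"tx":-0.0006,"ty":-0.0008,"tz":-0.018,"ax":0,"ay":0,"az":0,"claw":0.0}
    - {"tx":-0.0006,"ty":-0.0008,"tz":-0.021,"ax":0,"ay":0,"az":0,"claw":0.0}

```text
t: 18.08
tool_pos: [477.3, -171.4, 167.6]
tcp_rot: [-2.405, -2.02, 0.0]
ft_force: [0.2, 0.4, -1.1]
width: 0.237
```

Call:
apply_moves:
  series:
    - {"tx":0,"ty":0,"tz":-0.003,"ax":0,"ay":0,"az":0,"claw":0}
    - {"tx":0,"ty":0,"tz":-0.006,"ax":0,"ay":0,"az":0,"claw":0.0}
    - {"tx":0,"ty":0,"tz":-0.009,"ax":0,"ay":0,"az":0,"claw":0.0}
    - {"tx":0,"ty":0,"tz":-0.012,"ax":0,"ay":0,"az":0,"claw":0.0}
    - {"tx":0,"ty":0,"tz":-0.012,"ax":0,"ay":0,"az":0,"claw":0.0}

```text
t: 18.7
tool_pos: [477.5, -171.4, 155.9]
tcp_rot: [2.405, 2.02, 0.0]
ft_force: [1.6, 1.2, 0.8]
width: 0.235
```

```bash
python3 ndl.py n7
```

```text
t 18.7 tcp [ 477.5 -171.4  155.9] F [1.55 1.18 0.8 ] needle 1.274 1.274 dark 32 green [0.93375115 1.54461639]
sink mm 14.8  F 4.44  floor z 101.2
```

Call:
apply_moves:
  series:
    - {"tx":0,"ty":0,"tz":-0.002,"ax":0,"ay":0,"az":0,"claw":0}
    - {"tx":0,"ty":0,"tz":-0.005,"ax":0,"ay":0,"az":0,"claw":0.0}
    - {"tx":0,"ty":0,"tz":-0.008,"ax":0,"ay":0,"az":0,"claw":0.0}
    - {"tx":0,"ty":0,"tz":-0.01,"ax":0,"ay":0,"az":0,"claw":0.0}
    - {"tx":0,"ty":0,"tz":-0.01,"ax":0,"ay":0,"az":0,"claw":0.0}

```text
t: 19.38
tool_pos: [477.5, -171.4, 146.0]
tcp_rot: [2.405, 2.02, 0.0]
ft_force: [2.0, 1.3, 4.3]
width: 0.234
```

```bash
python3 ndl.py n8
```

```text
t 19.375 tcp [ 477.5 -171.4  146. ] F [1.99 1.25 4.28] needle 2.068 2.067 dark 28 green [0.93375115 1.54461639]
sink mm 24.0  F 7.21  floor z 92.0
```

Call:
apply_moves:
  series:
    - {"tx":0.0005,"ty":0.0003,"tz":-0.001,"ax":0,"ay":0,"az":0,"claw":0}
    - {"tx":0.0005,"ty":0.0003,"tz":-0.003,"ax":0,"ay":0,"az":0,"claw":0.0}
    - {"tx":0.0005,"ty":0.0003,"tz":-0.004,"ax":0,"ay":0,"az":0,"claw":0.0}
    - {"tx":0.0005,"ty":0.0003,"tz":-0.005,"ax":0,"ay":0,"az":0,"claw":0.0}
    - {"tx":0.0005,"ty":0.0003,"tz":-0.005,"ax":0,"ay":0,"az":0,"claw":0.0}

```text
t: 20.05
tool_pos: [477.9, -171.2, 140.9]
tcp_rot: [2.406, 2.02, -0.0]
ft_force: [1.0, 0.8, 5.8]
width: 0.232
```

```bash
python3 ndl.py n9
```

```text
t 20.05 tcp [ 477.9 -171.2  140.9] F [0.96 0.75 5.83] needle 2.409 2.402 dark 28 green [0.93375115 1.54461639]
sink mm 28.0  F 8.40  floor z 88.0
```

Call:
apply_moves:
  series:
    - {"tx":0.0002,"ty":0.0002,"tz":-0.001,"ax":0,"ay":0,"az":0,"claw":0}
    - {"tx":0.0002,"ty":0.0002,"tz":-0.002,"ax":0,"ay":0,"az":0,"claw":0.0}
    - {"tx":0.0002,"ty":0.0002,"tz":-0.003,"ax":0,"ay":0,"az":0,"claw":0.0}
    - {"tx":0.0002,"ty":0.0002,"tz":-0.004,"ax":0,"ay":0,"az":0,"claw":0.0}
    - {"tx":0.0002,"ty":0.0002,"tz":-0.004,"ax":0,"ay":0,"az":0,"claw":0.0}

```text
t: 20.72
tool_pos: [477.8, -170.9, 136.7]
tcp_rot: [-2.405, -2.02, 0.001]
ft_force: [-2.1, 0.1, 1.9]
width: 0.235
```

```bash
python3 ndl.py n10
```

```text
t 20.725 tcp [ 477.8 -170.9  136.7] F [-2.06  0.09  1.89] needle 1.58 1.556 dark 30 green [0.93375115 1.5271631 ]
sink mm 18.4  F 5.51  floor z 97.6
```

Snapped home again (53 to 39 mm). I unload and release.

Call:
apply_moves:
  series:
    - {"tx":-0.0004,"ty":0,"tz":0.003,"ax":0,"ay":0,"az":0,"claw":0}
    - {"tx":-0.0004,"ty":0,"tz":0.006,"ax":0,"ay":0,"az":0,"claw":0.0}
    - {"tx":-0.0004,"ty":0,"tz":0.0076,"ax":0,"ay":0,"az":0,"claw":0.0}
    - {"tx":-0.0004,"ty":0,"tz":0.0076,"ax":0,"ay":0,"az":0,"claw":0.0}
    - {"tx":-0.0004,"ty":0,"tz":0.0076,"ax":0,"ay":0,"az":0,"claw":0.0}

```text
t: 21.4
tool_pos: [477.7, -170.9, 144.5]
tcp_rot: [-2.406, -2.02, 0.0]
ft_force: [1.1, -0.3, -0.7]
width: 0.236
```

```bash
python3 ndl.py n11
```

```text
t 21.4 tcp [ 477.7 -170.9  144.5] F [ 1.06 -0.29 -0.68] needle 0.899 0.905 dark 33 green [0.93375115 1.54461639]
sink mm 10.5  F 3.14  floor z 105.5
```

Call:
apply_moves:
  series:
    - {"tx":0,"ty":0,"tz":0,"ax":0,"ay":0,"az":0,"claw":0.3}
    - {"tx":0,"ty":0,"tz":0,"ax":0,"ay":0,"az":0,"claw":0.4}
    - {"tx":0,"ty":0,"tz":0,"ax":0,"ay":0,"az":0,"claw":0.5}
    - {"tx":0,"ty":0,"tz":0,"ax":0,"ay":0,"az":0,"claw":0.5}
    - {"tx":0,"ty":0,"tz":0,"ax":0,"ay":0,"az":0,"claw":0.5}

```text
t: 22.08
tool_pos: [477.7, -170.9, 144.5]
tcp_rot: [-2.406, -2.021, 0.0]
ft_force: [-0.2, -0.3, 0.3]
width: 0.5
```

```bash
python3 ndl.py n12
```

```text
t 22.075 tcp [ 477.7 -170.9  144.5] F [-0.17 -0.27  0.31] needle 0.934 0.937 dark 35 green [0.95993109 1.54461639]
sink mm 10.9  F 3.26  floor z 105.1
```

The needle sits right at the zone's leading edge, so I look closely from above the dial before deciding on a third weight.

Call:
apply_moves:
  series:
    - {"tx":0,"ty":0,"tz":0.03,"ax":0,"ay":0,"az":0,"claw":0.5}
    - {"tx":0,"ty":0,"tz":0.08,"ax":0,"ay":0,"az":0,"claw":0.5}
    - {"tx":0.05,"ty":0.0,"tz":0.08,"ax":0,"ay":0,"az":0,"claw":0.5}
    - {"tx":0.1,"ty":-0.01,"tz":0.08,"ax":0,"ay":0,"az":0,"claw":0.5}
    - {"tx":0.135,"ty":-0.02,"tz":0.06,"ax":0,"ay":0,"az":0,"claw":0.5}

```text
t: 22.75
tool_pos: [614.8, -191.1, 205.4]
tcp_rot: [2.403, 2.02, 0.002]
ft_force: [0.9, 0.4, 0.1]
width: 0.499
```

Call:
apply_moves:
  series:
    - {"tx":0,"ty":0,"tz":0,"ax":0,"ay":0,"az":0,"claw":0.5}
    - {"tx":0,"ty":0,"tz":0,"ax":0,"ay":0,"az":0,"claw":0.5}
    - {"tx":0,"ty":0,"tz":0,"ax":0,"ay":0,"az":0,"claw":0.5}
    - {"tx":0,"ty":0,"tz":0,"ax":0,"ay":0,"az":0,"claw":0.5}

```text
t: 23.25
tool_pos: [612.4, -190.9, 205.6]
tcp_rot: [2.405, 2.02, 0.001]
ft_force: [-0.9, 0.2, -0.1]
width: 0.498
```

```bash
python3 ndl.py n13; python3 - <<'E'
from geo import *
im=cv2.cvtColor(cv2.imread('pics/n13.png'),cv2.COLOR_BGR2RGB)
save(cv2.resize(im[90:310,200:490],(790,600),interpolation=cv2.INTER_CUBIC),'n13c.png')
E
```

```text
t 23.25 tcp [ 612.4 -190.9  205.6] F [-0.89  0.22 -0.14] needle 0.925 0.925 dark 44 green [0.9424778  1.55334303]
sink mm 10.8  F 3.23  floor z 105.2
```

View pics/n13c.png

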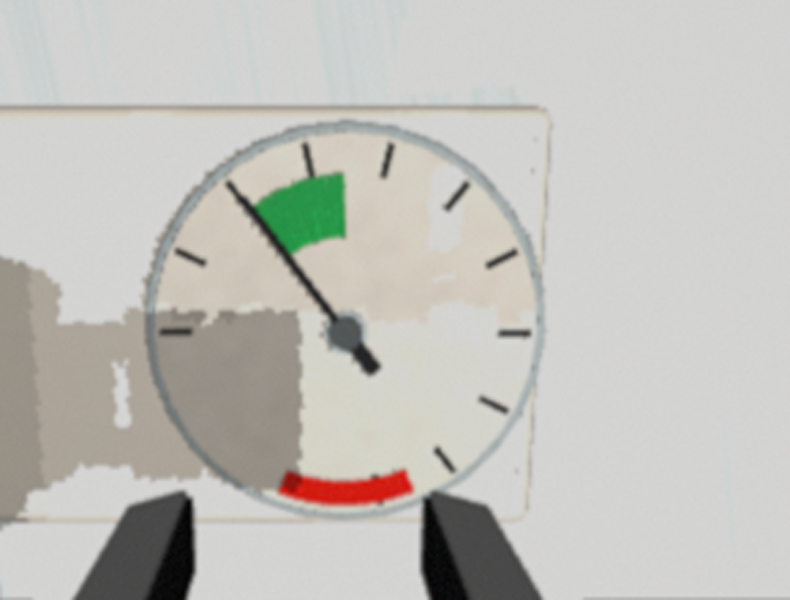

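The needle tip at crop (230,183) lies just short of the green's leading edge. My polar fit gives about 0.925 against 0.935. A third weight should bring it to about 1.39, mid-zone.

Call:
apply_moves:
  series:
    - {"tx":-0.02,"ty":0.05,"tz":0.02,"ax":0,"ay":0,"az":0,"claw":0.5}
    - {"tx":-0.04,"ty":0.105,"tz":0.02,"ax":0,"ay":0,"az":0,"claw":0.5}
    - {"tx":-0.06,"ty":0.16,"tz":0.02,"ax":0,"ay":0,"az":0,"claw":0.5}
    - {"tx":-0.08,"ty":0.215,"tz":0.02,"ax":0,"ay":0,"az":0,"claw":0.5}
    - {"tx":-0.1,"ty":0.27,"tz":0.02,"ax":0,"ay":0,"az":0,"claw":0.5}

```text
t: 23.92
tool_pos: [511.6, 80.7, 225.1]
tcp_rot: [2.405, 2.02, 0.001]
ft_force: [1.0, 1.3, 0.3]
width: 0.502
```

Call:
apply_moves:
  series:
    - {"tx":-0.015,"ty":0.05,"tz":-0.01,"ax":0,"ay":0,"az":0,"claw":0.5}
    - {"tx":-0.037,"ty":0.1,"tz":-0.04,"ax":0,"ay":0,"az":0,"claw":0.5}
    - {"tx":-0.037,"ty":0.111,"tz":-0.08,"ax":0,"ay":0,"az":0,"claw":0.5}
    - {"tx":-0.037,"ty":0.111,"tz":-0.08,"ax":0,"ay":0,"az":0,"claw":0.5}
    - {"tx":-0.037,"ty":0.111,"tz":-0.08,"ax":0,"ay":0,"az":0,"claw":0.5}

```text
t: 24.55
tool_pos: [476.4, 189.6, 146.2]
tcp_rot: [2.406, 2.019, 0.002]
ft_force: [0.3, 0.2, -0.0]
width: 0.499
```

```bash
python3 look.py w10; python3 - <<'E'
from geo import *
P=cloud('w10'); Z=P[...,2]; im=cv2.imread('pics/w10.png').astype(int)
m=(np.abs(Z-71.5)<3.5)&(im[...,2]-im[...,0]>40)
n,l,st,c=cv2.connectedComponentsWithStats(m.astype(np.uint8))
for i in range(1,n):
    if st[i,4]>150:
        cs,_=cv2.findContours((l==i).astype(np.uint8),0,1); q=plane('w10',cs[0][:,0],72)[:,:2].astype(np.float32)
        print(st[i],cv2.minEnclosingCircle(q))
E
```

```text
24.55 [476.4 189.6 146.2] [2.4056 2.0194 0.0025] [ 0.31  0.17 -0.  ] 0.499
[[0.985, -0.169, -0.041, 489.329], [-0.174, -0.956, -0.236, 257.773], [0.001, 0.239, -0.971, 325.576], [0.0, 0.0, 0.0, 1.0]] 337.2654488964198 312.62522115428084 242.21298242775887
[293 171  31  31 774] ((482.843994140625, 238.74774169921875), 11.792937278747559)
[296 235  29  30 680] ((475.6695556640625, 190.6564483642578), 11.924396514892578)
```

Weight C is seen at (475.7,190.7), which matches the plan. I descend by 99 mm and grip.

Call:
apply_moves:
  series:
    - {"tx":-0.0002,"ty":0.0005,"tz":-0.04,"ax":0,"ay":0,"az":0,"claw":0.5}
    - {"tx":-0.0002,"ty":0.0005,"tz":-0.08,"ax":0,"ay":0,"az":0,"claw":0.5}
    - {"tx":-0.0002,"ty":0.0005,"tz":-0.099,"ax":0,"ay":0,"az":0,"claw":0.5}
    - {"tx":-0.0002,"ty":0.0005,"tz":-0.099,"ax":0,"ay":0,"az":0,"claw":0.4}
    - {"tx":-0.0002,"ty":0.0005,"tz":-0.099,"ax":0,"ay":0,"az":0,"claw":0.35}

```text
t: 25.22
tool_pos: [476.5, 190.5, 47.2]
tcp_rot: [2.406, 2.019, 0.004]
ft_force: [0.1, 0.6, 1.0]
width: 0.359
```

Call:
apply_moves:
  series:
    - {"tx":0,"ty":0,"tz":0,"ax":0,"ay":0,"az":0,"claw":0.3}
    - {"tx":0,"ty":0,"tz":0,"ax":0,"ay":0,"az":0,"claw":0.25}
    - {"tx":0,"ty":0,"tz":0,"ax":0,"ay":0,"az":0,"claw":0.1}
    - {"tx":0,"ty":0,"tz":0,"ax":0,"ay":0,"az":0,"claw":0.0}
    - {"tx":0,"ty":0,"tz":0,"ax":0,"ay":0,"az":0,"claw":0.0}
  squeeze: 35

```text
t: 25.85
tool_pos: [475.7, 190.8, 46.1]
tcp_rot: [2.405, 2.021, 0.001]
ft_force: [-1.8, -0.6, 6.1]
width: 0.234
```

Call:
apply_moves:
  series:
    - {"tx":0,"ty":0,"tz":0.005,"ax":0,"ay":0,"az":0,"claw":0}
    - {"tx":0,"ty":0,"tz":0.02,"ax":0,"ay":0,"az":0,"claw":0.0}
    - {"tx":0,"ty":0,"tz":0.08,"ax":0,"ay":0,"az":0,"claw":0.0}
    - {"tx":0,"ty":0,"tz":0.13,"ax":0,"ay":0,"az":0,"claw":0.0}
    - {"tx":0,"ty":0,"tz":0.18,"ax":0,"ay":0,"az":0,"claw":0.0}

```text
t: 26.48
tool_pos: [475.1, 190.5, 228.3]
tcp_rot: [2.405, 2.02, 0.001]
ft_force: [0.7, 0.8, -1.4]
width: 0.235
```

Call:
apply_moves:
  series:
    - {"tx":0.002,"ty":-0.06,"tz":0,"ax":0,"ay":0,"az":0,"claw":0}
    - {"tx":0.004,"ty":-0.12,"tz":0,"ax":0,"ay":0,"az":0,"claw":0.0}
    - {"tx":0.006,"ty":-0.18,"tz":0,"ax":0,"ay":0,"az":0,"claw":0.0}
    - {"tx":0.008,"ty":-0.24,"tz":0,"ax":0,"ay":0,"az":0,"claw":0.0}
    - {"tx":0.0102,"ty":-0.295,"tz":0,"ax":0,"ay":0,"az":0,"claw":0.0}

```text
t: 27.1
tool_pos: [485.3, -106.4, 226.6]
tcp_rot: [2.405, 2.02, 0.001]
ft_force: [0.2, 1.0, -2.3]
width: 0.233
```

Call:
apply_moves:
  series:
    - {"tx":0,"ty":-0.0215,"tz":-0.01,"ax":0,"ay":0,"az":0,"claw":0}
    - {"tx":0.0,"ty":-0.0215,"tz":-0.02,"ax":0,"ay":0,"az":0,"claw":0.0}
    - {"tx":0.0,"ty":-0.0215,"tz":-0.035,"ax":0,"ay":0,"az":0,"claw":0.0}
    - {"tx":0.0,"ty":-0.0215,"tz":-0.04,"ax":0,"ay":0,"az":0,"claw":0.0}
    - {"tx":0.0,"ty":-0.0215,"tz":-0.04,"ax":0,"ay":0,"az":0,"claw":0.0}

```text
t: 27.72
tool_pos: [485.7, -125.2, 185.4]
tcp_rot: [-2.404, -2.022, 0.0]
ft_force: [-0.1, -0.0, -1.2]
width: 0.235
```

```bash
python3 look.py w11; python3 held.py w11 211.5; python3 tray.py w11 131
```

```text
27.725 [ 485.7 -125.2  185.4] [-2.4042e+00 -2.0215e+00  4.0000e-04] [-0.1  -0.04 -1.24] 0.235
[[0.985, -0.167, -0.042, 498.797], [-0.172, -0.956, -0.237, -57.039], [-0.001, 0.24, -0.971, 364.864], [0.0, 0.0, 0.0, 1.0]] 337.2654488964198 312.62522115428084 242.21298242775887
[ 290  280   46   48 1793] 211.3769014685099 ((486.7145690917969, -125.29315948486328), 12.841510772705078) ((486.6866149902344, -125.29315185546875), (22.7338924407959, 25.185791015625), 171.10104370117188)
z 131.59999142917994
hole (294, 176, 39, 38) ((494.5737609863281, -80.82717895507812), (25.423112869262695, 26.327713012695312), 80.07661437988281)
```

Call:
apply_moves:
  series:
    - {"tx":-0.0002,"ty":-0.0013,"tz":-0.004,"ax":0,"ay":0,"az":0,"claw":0}
    - {"tx":-0.0002,"ty":-0.0013,"tz":-0.009,"ax":0,"ay":0,"az":0,"claw":0.0}
    - {"tx":-0.0002,"ty":-0.0013,"tz":-0.014,"ax":0,"ay":0,"az":0,"claw":0.0}
    - {"tx":-0.0002,"ty":-0.0013,"tz":-0.018,"ax":0,"ay":0,"az":0,"claw":0.0}
    - {"tx":-0.0002,"ty":-0.0013,"tz":-0.022,"ax":0,"ay":0,"az":0,"claw":0.0}

```text
t: 28.4
tool_pos: [485.5, -127.2, 163.2]
tcp_rot: [-2.406, -2.02, 0.0]
ft_force: [-1.1, -0.2, -1.5]
width: 0.241
```

Call:
apply_moves:
  series:
    - {"tx":0,"ty":0,"tz":-0.003,"ax":0,"ay":0,"az":0,"claw":0}
    - {"tx":0,"ty":0,"tz":-0.006,"ax":0,"ay":0,"az":0,"claw":0.0}
    - {"tx":0,"ty":0,"tz":-0.009,"ax":0,"ay":0,"az":0,"claw":0.0}
    - {"tx":0,"ty":0,"tz":-0.012,"ax":0,"ay":0,"az":0,"claw":0.0}
    - {"tx":0,"ty":0,"tz":-0.012,"ax":0,"ay":0,"az":0,"claw":0.0}

```text
t: 29.02
tool_pos: [485.6, -127.1, 151.5]
tcp_rot: [2.405, 2.021, 0.0]
ft_force: [1.5, 0.8, 2.1]
width: 0.235
```

```bash
python3 ndl.py n14
```

```text
t 29.025 tcp [ 485.6 -127.1  151.5] F [1.53 0.77 2.09] needle 1.588 1.569 dark 27 green [0.93375115 1.54461639]
sink mm 18.5  F 5.54  floor z 97.5
```

Call:
apply_moves:
  series:
    - {"tx":0.0004,"ty":0.0002,"tz":-0.002,"ax":0,"ay":0,"az":0,"claw":0}
    - {"tx":0.0004,"ty":0.0002,"tz":-0.005,"ax":0,"ay":0,"az":0,"claw":0.0}
    - {"tx":0.0004,"ty":0.0002,"tz":-0.008,"ax":0,"ay":0,"az":0,"claw":0.0}
    - {"tx":0.0004,"ty":0.0002,"tz":-0.01,"ax":0,"ay":0,"az":0,"claw":0.0}
    - {"tx":0.0004,"ty":0.0002,"tz":-0.01,"ax":0,"ay":0,"az":0,"claw":0.0}

```text
t: 29.7
tool_pos: [486.0, -127.0, 141.5]
tcp_rot: [2.405, 2.02, 0.0]
ft_force: [0.8, 1.7, 4.1]
width: 0.235
```

```bash
python3 ndl.py n15
```

```text
t 29.7 tcp [ 486.  -127.   141.5] F [0.8  1.69 4.1 ] needle 2.374 2.371 dark 25 green [0.93375115 1.54461639]
sink mm 27.6  F 8.28  floor z 88.4
```

Call:
apply_moves:
  series:
    - {"tx":0.0002,"ty":0.0004,"tz":-0.001,"ax":0,"ay":0,"az":0,"claw":0}
    - {"tx":0.0002,"ty":0.0004,"tz":-0.003,"ax":0,"ay":0,"az":0,"claw":0.0}
    - {"tx":0.0002,"ty":0.0004,"tz":-0.004,"ax":0,"ay":0,"az":0,"claw":0.0}
    - {"tx":0.0002,"ty":0.0004,"tz":-0.005,"ax":0,"ay":0,"az":0,"claw":0.0}
    - {"tx":0.0002,"ty":0.0004,"tz":-0.005,"ax":0,"ay":0,"az":0,"claw":0.0}

```text
t: 30.38
tool_pos: [486.1, -126.6, 136.6]
tcp_rot: [2.406, 2.02, 0.0]
ft_force: [1.2, -1.5, 4.4]
width: 0.238
```

```bash
python3 ndl.py n16
```

```text
t 30.375 tcp [ 486.1 -126.6  136.6] F [ 1.19 -1.52  4.35] needle 2.697 2.695 dark 25 green [0.93375115 1.54461639]
sink mm 31.4  F 9.41  floor z 84.6
```

Call:
apply_moves:
  series:
    - {"tx":0,"ty":-0.0001,"tz":-0.001,"ax":0,"ay":0,"az":0,"claw":0}
    - {"tx":0,"ty":-0.0001,"tz":-0.002,"ax":0,"ay":0,"az":0,"claw":0.0}
    - {"tx":0,"ty":-0.0001,"tz":-0.003,"ax":0,"ay":0,"az":0,"claw":0.0}
    - {"tx":0,"ty":-0.0001,"tz":-0.004,"ax":0,"ay":0,"az":0,"claw":0.0}
    - {"tx":0,"ty":-0.0001,"tz":-0.004,"ax":0,"ay":0,"az":0,"claw":0.0}

```text
t: 31.05
tool_pos: [485.8, -126.6, 132.2]
tcp_rot: [-2.405, -2.02, 0.001]
ft_force: [-1.1, 0.5, 2.1]
width: 0.238
```

```bash
python3 ndl.py n17
```

```text
t 31.05 tcp [ 485.8 -126.6  132.2] F [-1.13  0.51  2.1 ] needle 1.972 1.976 dark 25 green [0.93375115 1.54461639]
sink mm 22.9  F 6.88  floor z 93.1
```

Snapped home (39.1 mm). I unload to three weights' sink and release.

Call:
apply_moves:
  series:
    - {"tx":-0.0002,"ty":0,"tz":0.003,"ax":0,"ay":0,"az":0,"claw":0}
    - {"tx":-0.0002,"ty":0,"tz":0.005,"ax":0,"ay":0,"az":0,"claw":0.0}
    - {"tx":-0.0002,"ty":0,"tz":0.0066,"ax":0,"ay":0,"az":0,"claw":0.0}
    - {"tx":-0.0002,"ty":0,"tz":0.0066,"ax":0,"ay":0,"az":0,"claw":0.0}
    - {"tx":-0.0002,"ty":0,"tz":0.0066,"ax":0,"ay":0,"az":0,"claw":0.0}

```text
t: 31.72
tool_pos: [485.9, -126.7, 139.1]
tcp_rot: [2.406, 2.021, 0.0]
ft_force: [-0.8, 1.1, -0.1]
width: 0.242
```

```bash
python3 ndl.py n18
```

```text
t 31.725 tcp [ 485.9 -126.7  139.1] F [-0.83  1.09 -0.07] needle 1.388 1.37 dark 27 green [0.93375115 1.54461639]
sink mm 16.1  F 4.84  floor z 99.9
```

Call:
apply_moves:
  series:
    - {"tx":0,"ty":0,"tz":0,"ax":0,"ay":0,"az":0,"claw":0.3}
    - {"tx":0,"ty":0,"tz":0,"ax":0,"ay":0,"az":0,"claw":0.4}
    - {"tx":0,"ty":0,"tz":0,"ax":0,"ay":0,"az":0,"claw":0.5}
    - {"tx":0,"ty":0,"tz":0,"ax":0,"ay":0,"az":0,"claw":0.5}
    - {"tx":0,"ty":0,"tz":0.0,"ax":0,"ay":0,"az":0,"claw":0.5}

```text
t: 32.4
tool_pos: [485.9, -126.7, 139.2]
tcp_rot: [2.406, 2.021, 0.0]
ft_force: [-0.1, -0.7, -0.3]
width: 0.498
```

Call:
apply_moves:
  series:
    - {"tx":0,"ty":0,"tz":0.03,"ax":0,"ay":0,"az":0,"claw":0.5}
    - {"tx":0,"ty":0,"tz":0.08,"ax":0,"ay":0,"az":0,"claw":0.5}
    - {"tx":0,"ty":0,"tz":0.13,"ax":0,"ay":0,"az":0,"claw":0.5}
    - {"tx":0,"ty":-0.05,"tz":0.15,"ax":0,"ay":0,"az":0,"claw":0.5}
    - {"tx":0.0,"ty":-0.09,"tz":0.15,"ax":0,"ay":0,"az":0,"claw":0.5}

```text
t: 33.02
tool_pos: [486.2, -218.1, 291.1]
tcp_rot: [2.403, 2.019, 0.002]
ft_force: [-0.1, 0.3, -0.7]
width: 0.499
```

Call:
apply_moves:
  series:
    - {"tx":0,"ty":0,"tz":0,"ax":0,"ay":0,"az":0,"claw":0.5}
    - {"tx":0,"ty":0,"tz":0,"ax":0,"ay":0,"az":0,"claw":0.5}
    - {"tx":0,"ty":0,"tz":0,"ax":0,"ay":0,"az":0,"claw":0.5}
    - {"tx":0,"ty":0,"tz":0,"ax":0,"ay":0,"az":0,"claw":0.5}

```text
t: 33.52
tool_pos: [486.0, -216.0, 289.2]
tcp_rot: [2.405, 2.022, 0.0]
ft_force: [-0.2, 0.2, -0.6]
width: 0.5
```

```bash
python3 ndl.py n19; python3 - <<'E'
from geo import *
im=cv2.cvtColor(cv2.imread('pics/n19.png'),cv2.COLOR_BGR2RGB)
s,_=arm.grab_frame('side')
o=np.zeros((580,780,3),np.uint8); o[:300,:400]=cv2.resize(im,(400,300)); o[:300,400:780]=cv2.resize(s[150:400,280:440],(380,300)) if 0 else 0
c=s[150:400,270:470]; o[:,400:780]=cv2.resize(c,(380,475))[:475].repeat(1,0) if 0 else np.vstack([cv2.resize(c,(380,475)),np.zeros((105,380,3),np.uint8)])
save(o,'fin.png')
E
```

```text
t 33.525 tcp [ 486.  -216.   289.2] F [-0.18  0.17 -0.61] needle 1.379 1.368 dark 39 green [0.93375115 1.54461639]
sink mm 16.0  F 4.81  floor z 100.0
```

View pics/fin.png

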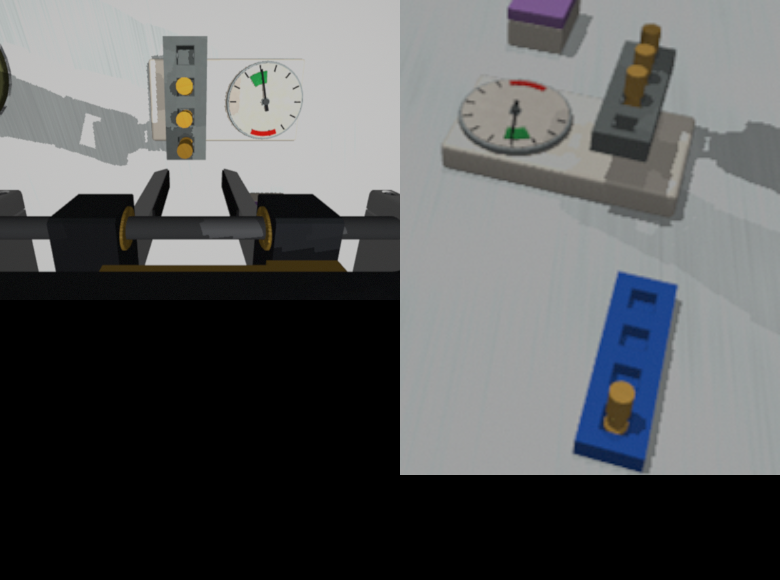

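The final view shows three weights standing level in the tray, the needle inside the green, and the fourth weight upright in the rack. The gripper is clear of everything.

```bash
python3 -c "
from rig import arm; print(arm.close_job())"
```

```text
the job is handed in; nothing more can be done
None
```

I pressed three brass weights fully home into tray pockets 0, 1 and 2, one at a time, and the needle came to rest inside the green zone. I then let go, backed the gripper off, and handed the job in at about 34 s of the 72 s allowed.

- **Weights home:** each weight snapped past its catches. The gripper-to-pocket-floor distance fell from about 52 mm to 38–39 mm each time. I unloaded each one before opening the gripper, so none was dropped.
- **Needle:** it rests at about 1.38 rad in a green zone measured at about 0.93 to 1.55 rad. The highest reading I took while pressing was about 2.7 rad, well short of the red at 4.3.
- **Rest of the bench:** the final side view shows the fourth weight upright in the rack. The gripper is clear of everything, and I felt no contact with the bottle, tip box or tube rack.

**Close call at two weights:** the needle then stood at about 0.925–0.934 rad, at or just short of the green's leading edge. A close-up from above showed it just outside, so I added the third weight. My readings of that edge varied from 0.925 to 0.965 rad, a spread wider than the gap itself. The final reading lies well inside the zone for any of them.

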